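Lock a tyre lever in the cam vise

TASK

Lay the tyre lever in the open channel of the little cam vise, spoon end sticking out along the rail and its square tail pushed right up against the end stop, so that its spoon can be filed. Then swing the vise's cam handle past centre and press it firmly home on its stop, with about 15 N for half a second (never push any part of the vise with more than 25 N), and let go. Leave the bottle, the dish and the pump can alone.

Things in the scene. Friction and masses are not known exactly. Their poses are not given: they have to be found in the camera images.
- vise: Dark steel cam vise fixed to the shelf. Origin on the shelf under the channel, z up. Channel along its x at y = 0, floor 12 mm up, open above and to -x. Fixed jaw y +11 to +29, x -10 to +45, top 36 mm up. Moving jaw: rubber face at y -11, x -8 to +34, top 33; closing, it comes 11 mm to +y and presses with about 10 N by a spring. Base plate 12 mm high, x -15 to +47, y -82 to +38.
- stop (a point): On the vise: foot of the end stop's face, on the channel floor, at vise x +37, y 0, z 12 mm. The stop is a wall across the channel, 22 mm high; the tail is to touch it.
- rail (a point): On the vise: top of the rest rail at vise x -60, y 0, z 12 mm. The rail is 12 mm wide and 12 mm high, level with the channel floor, and runs from the base plate out to x -115 mm; beside it is free room for the fingers.
- pin (a point): On the vise: upright pin of the cam handle, at vise x +15, y -55 mm, at the height of the handle's axis (z 46 mm). The handle is a straight level round steel bar 12 mm thick, reaching 100 mm from the pin, with a 16 mm ball on its end. Under it stands a round boss, 36 mm across, 39 mm high.
- cam (a joint): Cam angle (rad), 0 (open) to 1.75 (home stop), growing anticlockwise from above; starts at 0 to 0.07. Handle direction in the vise's frame, from +x towards +y, is this angle - 1.75. Open it points to -y, home to +x. But the handle is set on the cam up to 0.2 rad off this, either way, differently each time, and no reading shows it. Home counts from 1.71.
- home (a point): On the vise: where the handle's axis, 75 mm from the pin, lies at home (vise x +90, y -55, z 46 mm), if set true. Pushed 75 mm out, the handle resists with up to 14 N, most near joint 0.45; centre is 0.875; soon after it snaps on by itself but may stall up to 0.15 rad short of home; about 3 N of friction holds it where left. The home stop is hard.
- tyre_lever: Loose steel tyre lever, 150 mm long, 110 g, lying flat. Origin at the middle of its length, on its underside. Along its x axis: a plain bar 14 mm wide and 8 mm thick from x = -43 to +75 mm ending in a square tail at +x; a spoon 19 mm wide, 4 mm thick towards -x. Weight balanced about 5 mm to +x of the origin. At the start it lies on the shelf left of the vise.
- tail (a point): Centre of the square tail's end face of the tyre lever (origin +75 mm along its x, 4 mm above its underside).
- bottle: Blue plastic bottle with twist cap, 60 mm across, 170 mm tall, to be left alone. Origin at the centre of its underside.
- dish: White ceramic dish, 100 mm across, 30 mm tall, to be left alone. Origin at the centre of its underside.
- pump_can: Steel pump can with a spout and thumb lever, 70 mm across, about 130 mm tall, to be left alone. Origin at the centre of its underside.
Mind the look-alikes: they are no part of the job. Of the things like the tyre_lever, leave any that is brown; of the rest the larger one is meant. Of the things that look like the vise, the smaller one is meant.

How it is judged:
On the way, in this order (a step that is already met when the one before it is completed fails the run):
1. the tyre lever lies in the channel, flat, its tail within 4 mm of the end stop, the handle still open (x of tail in the frame of vise above 0.033 m and y of tail in the frame of vise between -0.011 and 0.011 m and z of tail in the frame of vise below 0.019 m and angle between the x axis of tyre_lever and the x axis of vise, either way round below 0.2 rad and value of joint cam below 0.5 rad), for 0.1 s.
2. the handle is pressed home on its stop with 10 N or more for 0.2 s (value of joint cam above 1.71 rad and contact force between the fingers and vise above 10 N and x of tail in the frame of vise above 0.033 m), for 0.2 s.
At the end, for the whole second after the job is handed in: The cam handle is home (1.71 rad or more of 1.75), the tyre lever lies flat at rest in the channel, clamped against the fixed jaw (straight within 0.08 rad), its tail within 4 mm of the end stop; nothing is touched by the robot (value of joint cam above 1.71 rad and x of tail in the frame of vise above 0.033 m and z of tail in the frame of vise between 0.013 and 0.019 m and y of tail in the frame of vise between 0 and 0.007 m and angle between the x axis of tyre_lever and the x axis of vise, either way round below 0.08 rad and linear speed of tyre_lever below 0.02 m/s).
It fails at once if a finger pushes any part of the vise with more than 25 N (contact force between the fingers and vise above 25 N).
It fails at once if the bottle, dish or pump can is moved by more than 15 mm (distance of any of bottle, dish, pump_can from where it was at the start of the episode above 0.015 m).
It also fails if it takes over 72 s, if anything falls off the work surface, if the arm or the gripper's body presses on something with over 40 N, if the wrist force passes 120 N, or if a joint passes its speed limit or range.

ROBOT

A 6-joint arm with a two-finger parallel gripper is mounted at the origin on the work surface. World frame = base frame: x ahead of the robot, y to its left, z up, the work surface at z = 0. Lengths are in m, angles in rad, forces in N, time in s.
With the tool pointing down it reaches from about 0.3 to 0.825 m from the base axis. Payload 5.4 kg.
Tool frame: the origin (TCP) lies midway between the tips of the shut fingers; the grasp point (between the pads) lies 19 mm behind it; z points along the fingers, y is the line along which they close (so a half turn about z gives the same grasp; the last joint's range is limited). The gripper opens to 92 mm and grips with 3 to 60 N. Pads are 20 mm wide; open, the fingers measure 128 mm over their backs; the gripper's body (75 mm by 189 mm) begins 69 mm behind the grasp point.
Start: joints at [-1.346, 0.158, 1.597, -0, 1.386, -0.21], TCP at [0.242, -0.521, 0.215] pointing down, gripper open.
Joint ranges: [-2.91, 2.91], [-0.94, 2.29], [0.18, 2.7], [-1.29, 4.43], [0.17, 2.64], [-3, 3]. Speed limits (rad/s): [2.57, 2.57, 3.14, 3.14, 3.14, 3.14].

INTERFACE

Orientations are given as a rotation vector (axis times angle).
In Python, from workcell import arm, eyes, order gives the robot as it stands.
- The arm moves only by the tool move_tool, called after "Call:" by a JSON object that holds its "method" and its "body". Schema: {"type":"object","properties":{"deltas":{"type":"array","items":{"type":"array","items":{"type":"array","items":{"type":"number"},"minItems":7,"maxItems":7},"minItems":1,"maxItems":10},"minItems":1,"maxItems":1},"clamp_n":{"type":"number"},"only":{"type":"string"},"quiet":{"type":"boolean"},"lines":{"type":"string"}},"required":["deltas"],"additionalProperties":false}. deltas is a list that holds a single list of rows (three levels of brackets), with 1 to 10 rows, each of 7 numbers: a rotation vector rx, ry, rz in a scale on which 1.0 is 120 degrees, then dx, dy, dz in normalised numbers (1 is 0.5 m), then the opening from 0.0 (shut) to 1.0 (fully open); each row is the pose to reach, as a shift and turn from the pose commanded when the call began, along the tool's axes at that moment; what a row does not reach only later rows make up. A row lasts 1/10 s, in which the tool goes at most 0.05 m and 0.15 rad, less where a joint would pass 70% of its speed; a pose out of reach is approached as far as the arm can. The fingers move at their own pace and stop on an object; clamp_n is the grip in N (left out, the last holds). Time passes only in rows, so rows that do not move let the fingers close. The tool returns the time, the measured TCP pose, the force, the opening and the grip force at its end. only (a regular expression) keeps the lines of the reply that match it, lines (a string "A,B") keeps lines A to B, and quiet returns only ok. Shift and turn numbers lie between -1 and 1, and a call with a number outside is refused. Input that does not fit is refused with a message, and nothing moves.
- arm.sense(): the state, without advancing time (a new reading comes with each control period).
- eyes.capture(name): name is "scene" or "top"; returns the picture (480x640x3 uint8, red, green, blue); there is no depth.
- eyes.calibration(name): a dict with "camera_matrix" (3x3 intrinsics, pixels), "R" (3x3) and "t" (3): a world point X has camera coordinates R X + t. Camera axes: x right, y down, z forward; pixel columns grow to the right and rows downward; lengths in m; the calibration is good to about 2 mm. A picture is of the moment at which its call begins. calibration takes no time and is no camera call.
- order.job_done(): hands the job in; it is judged then, once.
Trained networks look in the newest picture that a camera, given by its name, has taken for a name from the list of things; names that differ only in an ending like _2 or _b are one class to them, and where a whole thing is asked for, a point or a joint stands for the part that bears it (a point fixed in the world has none). Each returns a list of dicts, best first, with "confidence" (0 to 1); they miss things now and then, are a little off and sometimes report something else, mostly with a low value. They report only what shows in the picture. A call takes as long as a camera call. They do not tell look-alikes from the thing itself.
- eyes.silhouettes(name, camera): "pixels" (480x640 bool, what is visible of it) and "box" ([centre column, centre row, width, height] in pixels, round what is visible of it).
The state is a dict: "time": time; "q": joint angles; "joint_velocities": joint speeds; "joint_efforts": joint torques, N m; "tool_pos": TCP position; "ee_rot": TCP orientation; "force": force on the tool from outside, world axes, zero at the start; "ft_torque": the same for the moment, N m; "grip_width": opening from 0.0 (shut) to 1.0 (fully open); "gripper_force": force on a finger pad.
Only numpy, scipy, OpenCV 4.12 (cv2) and the standard library are available. Lean on these libraries where they do the work, as an engineer would, in place of code of your own. Each camera call takes 0.05 s, during which the arm holds its last target. There are 200 camera calls.

## Working session

There is one attempt and no reset: what is moved stays moved. The work goes in short steps, Python scripts to look and compute and a tool call to move; the robot and the scene stay as the last step left them, time stands still between calls to the robot, and variables do not carry over. Pictures are saved under pics/ and viewed, at most 10 in all, crops included, and the job is handed in when it is done.

```bash
mkdir -p pics; ls
```

Run:
```python
from workcell import arm, eyes
import cv2
print(arm.sense())
for n in ("scene","top"):
    im=eyes.capture(n); cv2.imwrite(f"pics/{n}0.png",im[:,:,::-1]); c=eyes.calibration(n)
    print(n,c)
    for o in ("vise","tyre_lever"):
        for d in eyes.silhouettes(o,n): print(o,d["confidence"],d["box"],d["pixels"].sum())
```

```text
pics
{'time': 0.0, 'q': array([-1.34611025e+00,  1.59041894e-01,  1.59819449e+00,  1.40438366e-05,
        1.38617474e+00, -2.10124456e-01]), 'joint_velocities': array([ 8.25591102e-04, -1.44876309e-03,  6.53277591e-04,  6.24577918e-04,
       -8.62981411e-05, -3.97204822e-04]), 'joint_efforts': array([-1.14987815e-03, -3.85572982e+01, -3.22105622e+01,  7.00680795e-02,
        3.80580418e-02, -1.51642585e-04]), 'tool_pos': array([ 0.24204693, -0.52090768,  0.21364183]), 'ee_rot': array([-3.06586601e+00, -6.77234944e-01, -8.83269172e-07]), 'force': array([-0.40839187, -0.22357513, -0.37441263]), 'ft_torque': array([ 0.02579172,  0.03736793, -0.00509749]), 'gripper_force': 0.0, 'grip_width': 1.004157282603385}
scene {'camera_matrix': array([[548.68190171,   0.        , 316.32394864],
       [  0.        , 548.68190171, 241.90564657],
       [  0.        ,   0.        ,   1.        ]]), 'R': array([[-0.76794624,  0.64017216,  0.02093276],
       [ 0.33615373,  0.43063575, -0.83758792],
       [-0.54521486, -0.63618586, -0.54590137]]), 't': array([ 0.40836158, -0.11564398,  1.38035111])}
[... 218 characters left out ...]
35
tyre_lever 0.62 [387.4, 281.9, 17.5, 33.0] 194
top {'camera_matrix': array([[551.53815983,   0.        , 324.64776369],
       [  0.        , 551.53815983, 235.77795854],
       [  0.        ,   0.        ,   1.        ]]), 'R': array([[-0.01266987, -0.99974533, -0.01867457],
       [-0.99625549,  0.01421863, -0.08528085],
       [ 0.08552466,  0.01752415, -0.99618193]]), 't': array([0.02184288, 0.53036296, 1.14989712])}
vise 0.72 [486.4, 373.4, 131.3, 95.3] 3687
vise 0.62 [387.3, 246.5, 94.0, 80.0] 2173
tyre_lever 0.74 [167.4, 265.9, 42.9, 61.5] 539
tyre_lever 0.68 [281.1, 276.9, 26.8, 40.9] 191
tyre_lever 0.57 [229.2, 246.5, 13.9, 68.2] 509
tyre_lever 0.3 [390.3, 247.2, 89.2, 75.0] 2146
```

View pics/scene0.png

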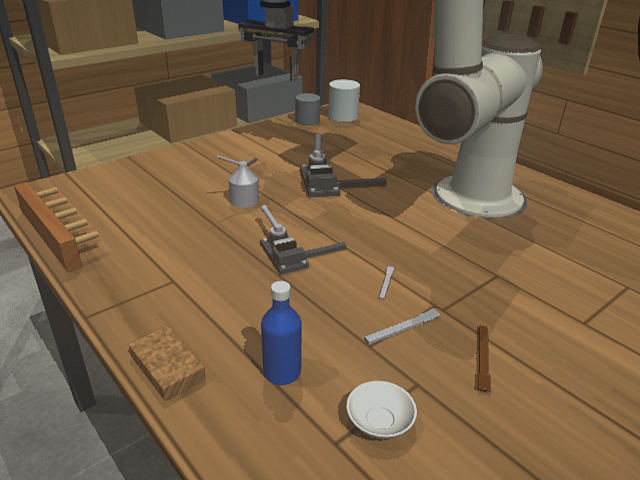

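View pics/top0.png

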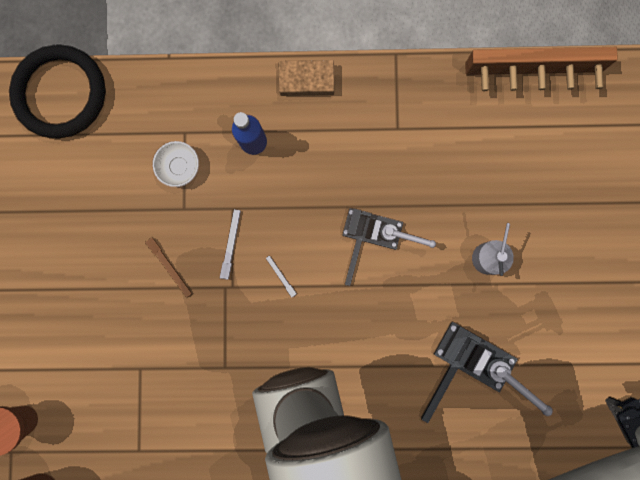

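The scene view shows the larger steel lever at about (402,326), with the smaller steel one at (387,282) and the brown one at (484,357). In the top view the target lever runs from its tail at (238,210) to its spoon at (225,278). The smaller vise is at about (375,228), with its rail pointing down to (349,285) and its handle open to the right (435,244). I'll fit both poses, heights included, by matching outlines in the two views.

Create fit.py:
```python
import numpy as np, cv2
from scipy.optimize import minimize
from workcell import arm, eyes
def box(x0,x1,y0,y1,z0,z1): return np.array([[x,y,z] for x in(x0,x1) for y in(y0,y1) for z in(z0,z1)])/1e3
def cyl(x,y,r,z0,z1):
    a=np.linspace(0,2*np.pi,20); return np.array([[x+r*np.cos(t),y+r*np.sin(t),z] for t in a for z in(z0,z1)])/1e3
def lever(): return [box(-43,75,-7,7,0,8),box(-75,-43,-9.5,9.5,0,4)]
def vise(a):
    d=np.array([np.cos(a-1.75),np.sin(a-1.75)]); n=np.array([-d[1],d[0]])
    p=np.array([15,-55]); h=[]
    for s in (0,100):
        for w in (-6,6):
            for z in (40,52): h.append([*(p+s*d+w*n),z])
    e=p+100*d
    return [box(-15,47,-82,38,0,12),box(-115,-15,-6,6,0,12),box(-10,45,11,29,12,36),box(-8,34,-30,-11,12,33),
            box(37,45,-11,11,12,34),cyl(15,-55,18,12,39),np.array(h)/1e3,cyl(e[0],e[1],8,38,54)]
def place(P,x,y,z,yaw):
    c,s=np.cos(yaw),np.sin(yaw); return P@np.array([[c,s,0],[-s,c,0],[0,0,1]])+[x,y,z]
def project(P,cam):
    c=eyes.calibration(cam); q=(P@c["R"].T+c["t"])@c["camera_matrix"].T; return q[:,:2]/q[:,2:]
S=4
def render(parts,pose,cam):
    m=np.zeros((480*S,640*S),np.uint8)
    for P in parts:
        u=(project(place(P,*pose),cam)+.5)*S-.5
        h=cv2.convexHull(u.astype(np.float32)); cv2.fillConvexPoly(m,np.round(h*16).astype(np.int32),255,shift=4)
    return cv2.resize(m,(640,480),interpolation=cv2.INTER_AREA)/255.
def fit(model,x0,masks,step):
    def cost(v): return sum(np.abs(cv2.GaussianBlur(render(model(v),v[:4],c)-m,(0,0),1)).sum() for c,m in masks.items())
    for k in range(2):
        sx=np.vstack([x0]+[np.array(x0)+np.eye(len(x0))[i]*step[i]/(1+2*k) for i in range(len(x0))])
        r=minimize(cost,x0,method="Nelder-Mead",options=dict(initial_simplex=sx,xatol=1e-4,fatol=.05,maxiter=220)); x0=r.x
    return r.x,r.fun
def pick(name,cam,uv):
    L=[d for d in eyes.silhouettes(name,cam) if np.hypot(d["box"][0]-uv[0],d["box"][1]-uv[1])<25]
    return L[0]["pixels"].astype(float) if L else None
def overlay(parts,pose,cam,im,col):
    for P in parts:
        h=cv2.convexHull(project(place(P,*pose),cam).astype(np.float32)); cv2.polylines(im,[np.round(h*16).astype(np.int32)],True,col,1,cv2.LINE_AA,4)
```

Create m1.py:
```python
from fit import *
def ray(u,v,cam,z):
    c=eyes.calibration(cam); d=c["R"].T@np.linalg.solve(c["camera_matrix"],[u,v,1]); o=-c["R"].T@c["t"]; return o+d*(z-o[2])/d[2]
ims={c:eyes.capture(c)[:,:,::-1].copy() for c in("top","scene")}
ml={"top":pick("tyre_lever","top",(230,246)),"scene":pick("tyre_lever","scene",(401,324))}
mv={"top":pick("vise","top",(387,246)),"scene":pick("vise","scene",(302,240))}
t=ray(238,210,"top",.004);s=ray(225,278,"top",.004);print("lever ends",t,s)
yaw=np.arctan2(*(t-s)[1::-1]);c=(t+s)/2
st=[.01,.01,.01,.1]
L,f=fit(lambda v:lever(),[c[0],c[1],0,yaw],{k:v for k,v in ml.items() if v is not None},st);print("lever",L.round(4),f)
r=ray(349,285,"top",.012);b=ray(358,238,"top",.012);yaw=np.arctan2(*(b-r)[1::-1]);o=r+.115*np.array([np.cos(yaw),np.sin(yaw),0])
V,f2=fit(lambda v:vise(v[4]),[o[0],o[1],0,yaw,.03],{k:v for k,v in mv.items() if v is not None},st+[.1]);print("vise",V.round(4),f2,o,yaw)
for c,m in [*ml.items()]+[*mv.items()]: print(c,None if m is None else m.sum())
np.savez("pose.npz",L=L,V=V)
out=[]
for c,(u,v) in {"top":(330,245),"scene":(350,270)}.items():
    im=ims[c]; big=im.copy(); overlay(lever(),L[:4],c,big,(0,255,0)); overlay(vise(V[4]),V[:4],c,big,(0,255,255))
    w=slice(v-75,v+75),slice(u-133,u+133); out.append(np.hstack([big[w]]));
cv2.imwrite("pics/fit1.png",cv2.resize(np.vstack(out),(532*3//2,900*2//3),interpolation=cv2.INTER_CUBIC)[:600,:800])
```

```bash
python3 m1.py
```

```text
lever ends [0.59120733 0.20285648 0.004     ] [0.44402644 0.23082794 0.004     ]
lever [ 0.5184  0.2186  0.0047 -0.1824] 132.27991935164493Traceback (most recent call last):
  File "m1.py", line 12, in <module>
    V,f2=fit(lambda v:vise(v[4]),[o[0],o[1],0,yaw,.03],{k:v for k,v in mv.items() if v is not None},st+[.1]);print("vise",V.round(4),f2,o,yaw)
         ~~~^^^^^^^^^^^^^^^^^^^^^^^^^^^^^^^^^^^^^^^^^^^^^^^^^^^^^^^^^^^^^^^^^^^^^^^^^^^^^^^^^^^^^^^^^^^^^^^^
  File "fit.py", line 32, in fit
    r=minimize(cost,x0,method="Nelder-Mead",options=dict(initial_simplex=sx,xatol=1e-4,fatol=.05,maxiter=220)); x0=r.x
    res = _minimize_neldermead(fun, x0, args, callback, bounds=bounds,
                               **options)
    fxr = func(xr)
    fx = function(np.copy(x), *(wrapper_args + args))
  File "fit.py", line 29, in cost
    def cost(v): return sum(np.abs(cv2.GaussianBlur(render(model(v),v[:4],c)-m,(0,0),1)).sum() for c,m in masks.items())
                        ~~~^^^^^^^^^^^^^^^^^^^^^^^^^^^^^^^^^^^^^^^^^^^^^^^^^^^^^^^^^^^^^^^^^^^^^^^^^^^^^^^^^^^^^^^^^^^^^
  File "fit.py", line 29, in <genexpr>
    def cost(v): return sum(np.abs(cv2.GaussianBlur(render(model(v),v[:4],c)-m,(0,0),1)).sum() for c,m in masks.items())
                                                    ~~~~~~^^^^^^^^^^^^^^^^^^
  File "fit.py", line 25, in render
    u=(project(place(P,*pose),cam)+.5)*S-.5
       ~~~~~~~^^^^^^^^^^^^^^^^^^^^
  File "fit.py", line 20, in project
    c=eyes.calibration(cam); q=(P@c["R"].T+c["t"])@c["camera_matrix"].T; return q[:,:2]/q[:,2:]
ValueError: time passes only in moves, steps and waits
```

```bash
sed -i 's/^def project(P,cam):/CAL={c:eyes.calibration(c) for c in("top","scene")}\ndef project(P,cam):/; s/c=eyes.calibration(cam); q=/c=CAL[cam]; q=/' fit.py; sed -i 's/c=eyes.calibration(cam)/c=CAL[cam]/' m1.py; python3 m1.py
```

```text
lever ends [0.59120733 0.20285648 0.004     ] [0.44402644 0.23082794 0.004     ]
lever [ 0.5167  0.2191  0.0052 -0.1703] 185.75003090543996
vise [ 0.5367 -0.0621  0.0042 -0.2782  0.1649] 340.05729723664945 [ 0.53824411 -0.05914249  0.012     ] -0.20610905097456245
top 472.0
scene 666.0
top 2146.0
scene 1787.0
```

View pics/fit1.png

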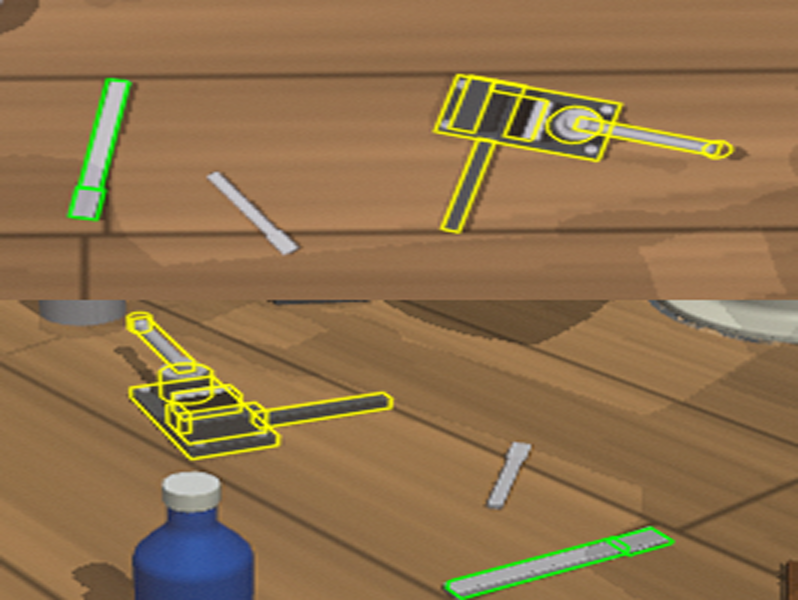

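The outlines fit both things closely. The fitted heights are 4-5 mm, where 0 is expected, which matches the calibration error. The handle looks set about +0.13 rad off. Next I'll refit with z = 0 and work out the approach.

Create go.py:
```python
import sys, numpy as np
from scipy.spatial.transform import Rotation as R
from workcell import arm
def down(yaw): # tool z down, tool x at yaw
    c,s=np.cos(yaw),np.sin(yaw); return R.from_matrix(np.array([[c,s,0],[s,-c,0],[0,0,-1]]))
def delta(p,yaw):
    s=arm.sense(); r=R.from_rotvec(s["ee_rot"]); 
    print("t",round(s["time"],2),"shift",(r.inv().apply(np.array(p)-s["tool_pos"])).round(4),"rot",(r.inv()*down(yaw)).as_rotvec().round(4),"F",s["force"].round(1))
if __name__=="__main__":
    a=[float(v) for v in sys.argv[1:]]; delta(a[:3],a[3])
```

Run:
```python
from fit import *
P=np.load("pose.npz"); L,V=P["L"],P["V"]
ml={"top":pick("tyre_lever","top",(230,246)),"scene":pick("tyre_lever","scene",(401,324))}
mv={"top":pick("vise","top",(387,246)),"scene":pick("vise","scene",(302,240))}
for ks in (("top",),("top","scene")):
    def F(model,x0,m,st):
        # z held at 0
        f=lambda v: model(np.r_[v[:2],0,v[2:]])
        def cost(v): 
            w=np.r_[v[:2],0,v[2:]]; return sum(np.abs(cv2.GaussianBlur(render(model(w),w[:4],c)-m[c],(0,0),1)).sum() for c in ks)
        sx=np.vstack([x0]+[x0+np.eye(len(x0))[i]*st[i] for i in range(len(x0))])
        r=minimize(cost,x0,method="Nelder-Mead",options=dict(initial_simplex=sx,xatol=1e-4,fatol=.05,maxiter=250)); return r.x.round(4),round(r.fun)
    if all(ml[k] is not None for k in ks): print(ks,"L",F(lambda v:lever(),np.delete(L,2),ml,[.005,.005,.05]))
    if all(mv[k] is not None for k in ks): print(ks,"V",F(lambda v:vise(v[4]),np.delete(V,2),mv,[.005,.005,.05,.1]))
```

```bash
python3 go.py 0.521 0.218 0.12 -0.172
```

```text
('top',) L (array([ 0.5173,  0.2198, -0.1897]), 78)
('top',) V (array([ 0.5368, -0.0621, -0.2779,  0.167 ]), 110)
('top', 'scene') L (array([ 0.5139,  0.2179, -0.1912]), 368)
('top', 'scene') V (array([ 0.5364, -0.0626, -0.2766,  0.164 ]), 486)
t 1.1 shift [ 0.5644 -0.5532  0.0946] rot [ 0.     -0.      0.6068] F [0.3 0.2 0.4]
```

The rows are not in the units I measure in: shifts go in shares of 0.5 m and turns go in shares of 120 degrees. I convert before sending: -0.3 m / 0.5 = -0.6, -0.12 m / 0.5 = -0.24, 0.12 rad / 2.0944 = 0.0573.

Call:
{"method": "move_tool", "body": {"deltas": [[[0, 0, 0.0286, 0.06, -0.06, 0, 1], [0, 0, 0.0573, 0.12, -0.12, 0, 1], [0, 0, 0.0859, 0.18, -0.18, 0, 1], [0, 0, 0.1146, 0.24, -0.24, 0, 0.8], [0, 0, 0.1432, 0.3, -0.3, 0, 0.6], [0, 0, 0.1719, 0.36, -0.36, 0, 0.5], [0, 0, 0.2005, 0.42, -0.42, 0, 0.5], [0, 0, 0.2292, 0.48, -0.48, 0, 0.5], [0, 0, 0.2578, 0.54, -0.54, 0, 0.5], [0, 0, 0.2865, 0.6, -0.6, 0, 0.5]]], "clamp_n": 20}}

```text
time: 2.1
tool_pos: [0.3883, -0.1214, 0.2149]
ee_rot: [3.13, -0.264, 0.002]
force: [0.8, -0.7, -0.1]
grip_width: 0.498
gripper_force: 0.0
```

```bash
python3 go.py 0.522 0.218 0.12 -0.182
```

```text
t 2.1 shift [ 0.075  -0.3571  0.0948] rot [ 0.0004 -0.001   0.0139] F [ 0.8 -0.7 -0.1]
```

Converted, -0.357 m / 0.5 = -0.714, -0.345 m / 0.5 = -0.69, 0.014 rad / 2.0944 = 0.0067.

Call:
{"method": "move_tool", "body": {"deltas": [[[0, 0, 0, 0.02, -0.09, 0, 0.5], [0, 0, 0, 0.04, -0.18, 0, 0.5], [0, 0, 0, 0.06, -0.27, 0.02, 0.5], [0, 0, 0, 0.08, -0.36, 0.04, 0.5], [0, 0, 0, 0.1, -0.45, 0.06, 0.5], [0, 0, 0, 0.12, -0.54, 0.09, 0.5], [0, 0, 0.0048, 0.14, -0.62, 0.12, 0.5], [0, 0, 0.0067, 0.15, -0.69, 0.16, 0.5], [0, 0, 0.0067, 0.15, -0.714, 0.19, 0.5], [0, 0, 0.0067, 0.15, -0.714, 0.19, 0.5]]]}}

```text
time: 3.1
tool_pos: [0.5187, 0.218, 0.117]
ee_rot: [3.128, -0.277, -0.008]
force: [-1.0, -0.5, 0.1]
grip_width: 0.502
gripper_force: 0.0
```

```bash
python3 go.py 0.522 0.218 0.004 -0.182
```

```text
t 3.1 shift [ 0.0038 -0.0008  0.113 ] rot [0.0016 0.0047 0.0054] F [-1.  -0.5  0.1]
```

Converted, 0.109 m / 0.5 = 0.218, 0.003 m / 0.5 = 0.006, 0.005 rad / 2.0944 = 0.0024.

Call:
{"method": "move_tool", "body": {"deltas": [[[0, 0, 0.0024, 0.006, -0.002, 0.06, 0.5], [0, 0, 0.0024, 0.006, -0.002, 0.12, 0.5], [0, 0, 0.0024, 0.006, -0.002, 0.16, 0.5], [0, 0, 0.0024, 0.006, -0.002, 0.2, 0.5], [0, 0, 0.0024, 0.006, -0.002, 0.218, 0.5], [0, 0, 0.0024, 0.006, -0.002, 0.218, 0.5], [0, 0, 0.0024, 0.006, -0.002, 0.218, 0.5]]]}}

```text
time: 3.8
tool_pos: [0.5247, 0.217, 0.0119]
ee_rot: [-3.128, 0.29, -0.003]
force: [-0.5, 0.4, 1.4]
grip_width: 0.498
gripper_force: 0.0
```

```bash
python3 go.py 0.522 0.218 0.003 -0.182
```

Run:
```python
from workcell import eyes
import cv2
eyes.capture("top"); im=eyes.capture("scene"); cv2.imwrite("pics/g1.png",cv2.resize(im[250:400,300:500,::-1],(800,600)))
```

```text
t 3.8 shift [-0.0028 -0.0005  0.0089] rot [-0.0006 -0.0017 -0.0027] F [-0.5  0.4  1.4]
```

View pics/g1.png

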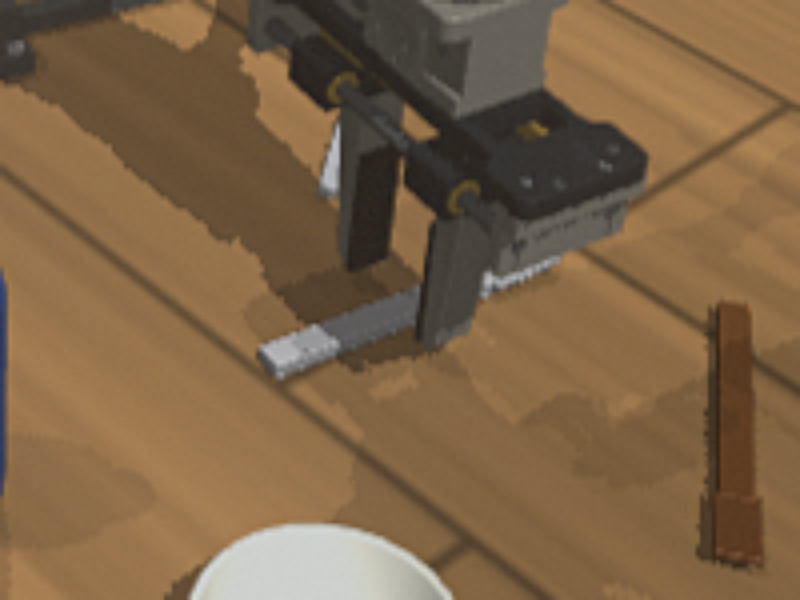

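The open fingers straddle the lever's bar, one on each side, at about (370,230) and (450,300) in the crop. I'll lower the last 9 mm and close.

Converted, 0.009 m / 0.5 = 0.018, 0.005 m / 0.5 = 0.01.

Call:
{"method": "move_tool", "body": {"deltas": [[[0, 0, 0, -0.004, 0, 0.01, 0.5], [0, 0, 0, -0.004, 0, 0.018, 0.5], [0, 0, 0, -0.004, 0, 0.018, 0.5], [0, 0, 0, -0.004, 0, 0.018, 0.1], [0, 0, 0, -0.004, 0, 0.018, 0.1], [0, 0, 0, -0.004, 0, 0.018, 0.1], [0, 0, 0, -0.004, 0, 0.018, 0.1], [0, 0, 0, -0.004, 0, 0.018, 0.1]]], "clamp_n": 30}}

```text
time: 4.7
tool_pos: [0.5219, 0.2176, 0.0017]
ee_rot: [-3.128, 0.289, -0.0]
force: [0.9, -0.0, 0.7]
grip_width: 0.143
gripper_force: 30.0
```

```bash
python3 go.py 0.522 0.218 0.05 -0.182
```

```text
t 4.7 shift [ 0.     -0.0004 -0.0483] rot [-0.0001 -0.0002 -0.0022] F [ 0.9 -0.   0.7]
```

Converted, -0.08 m / 0.5 = -0.16, -0.07 m / 0.5 = -0.14.

Call:
{"method": "move_tool", "body": {"deltas": [[[0, 0, 0, 0, 0, -0.02, 0.1], [0, 0, 0, 0, 0, -0.08, 0.1], [0, 0, 0, 0, 0, -0.14, 0.1], [0, 0, 0, 0, 0, -0.16, 0.1], [0, 0, 0, 0, 0, -0.16, 0.1], [0, 0, 0, 0, 0, -0.16, 0.1]]]}}

```text
time: 5.3
tool_pos: [0.521, 0.2174, 0.0806]
ee_rot: [3.128, -0.289, -0.002]
force: [0.2, 0.1, -1.3]
grip_width: 0.147
gripper_force: 30.0
```

```bash
python3 go.py 0.4972 -0.051 0.08 -0.278
```

Run:
```python
from fit import *
P=np.load("pose.npz");V=P["V"]
im=eyes.capture("top");L=eyes.silhouettes("tyre_lever","top")
for d in L: print(d["confidence"],d["box"])
```

```text
t 5.3 shift [0.0258 0.2682 0.0007] rot [0.0006 0.0015 0.0938] F [ 0.2  0.1 -1.3]
0.79 [173.0, 270.4, 30.4, 37.5]
0.67 [230.2, 212.7, 5.6, 14.2]
0.66 [281.0, 277.2, 28.4, 36.9]
0.16 [176.9, 164.8, 51.0, 41.9]
```

Converted, 0.268 m / 0.5 = 0.536, 0.26 m / 0.5 = 0.52, 0.094 rad / 2.0944 = 0.0449.

Call:
{"method": "move_tool", "body": {"deltas": [[[0, 0, 0.0095, 0.01, 0.08, 0, 0.1], [0, 0, 0.0191, 0.02, 0.16, 0, 0.1], [0, 0, 0.0286, 0.03, 0.24, 0, 0.1], [0, 0, 0.0382, 0.04, 0.32, 0, 0.1], [0, 0, 0.0449, 0.05, 0.4, 0, 0.1], [0, 0, 0.0449, 0.052, 0.47, 0, 0.1], [0, 0, 0.0449, 0.052, 0.52, 0, 0.1], [0, 0, 0.0449, 0.052, 0.536, 0, 0.1], [0, 0, 0.0449, 0.052, 0.536, 0, 0.1], [0, 0, 0.0449, 0.052, 0.536, 0, 0.1]]]}}

```text
time: 6.4
tool_pos: [0.4979, -0.0496, 0.081]
ee_rot: [-3.111, 0.435, 0.002]
force: [-0.9, -0.2, -1.3]
grip_width: 0.144
gripper_force: 30.0
```

```bash
python3 go.py 0.4972 -0.051 0.04 -0.278
```

Run:
```python
from workcell import eyes
import cv2, numpy as np
a=eyes.capture("top")[175:305,300:430,::-1]; b=eyes.capture("scene")[180:310,230:360,::-1]
cv2.imwrite("pics/h1.png",cv2.resize(np.hstack([a,b]),(800,400),interpolation=cv2.INTER_CUBIC))
```

```text
t 6.4 shift [-0.0002  0.0015  0.041 ] rot [-0.0006  0.0013  0.0002] F [-0.9 -0.2 -1.3]
```

View pics/h1.png

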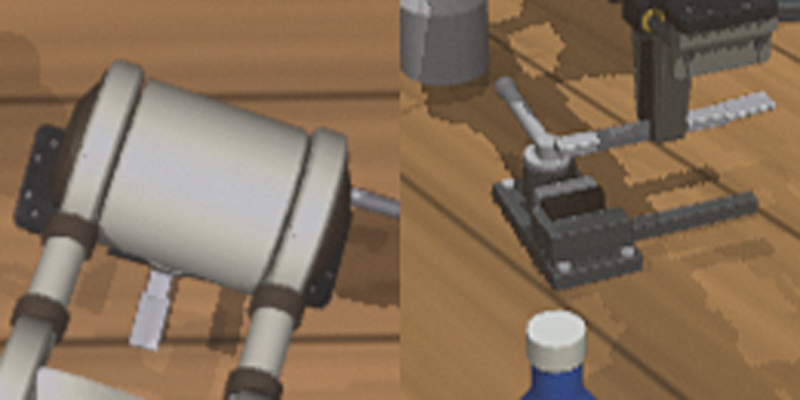

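The lever hangs level and parallel to the rail, with its tail above the channel between the jaws at about (560,145) in the crop. I'll lower it slowly and watch the force.

Converted, 0.054 m / 0.5 = 0.108, 0.05 m / 0.5 = 0.1.

Call:
{"method": "move_tool", "body": {"deltas": [[[0, 0, 0, 0, 0.002, 0.03, 0.1], [0, 0, 0, 0, 0.002, 0.06, 0.1], [0, 0, 0, 0, 0.002, 0.076, 0.1], [0, 0, 0, 0, 0.002, 0.088, 0.1], [0, 0, 0, 0, 0.002, 0.1, 0.1], [0, 0, 0, 0, 0.002, 0.108, 0.1], [0, 0, 0, 0, 0.002, 0.108, 0.1], [0, 0, 0, 0, 0.002, 0.108, 0.1]]]}}

```text
time: 7.3
tool_pos: [0.4982, -0.0517, 0.0279]
ee_rot: [3.111, -0.436, 0.001]
force: [-0.5, 1.0, -1.0]
grip_width: 0.148
gripper_force: 30.0
```

```bash
python3 go.py 0.4972 -0.051 0.0145 -0.278
```

```text
t 7.3 shift [-0.0012 -0.0004  0.0134] rot [ 0.     -0.0005 -0.0002] F [-0.5  1.  -1. ]
```

Converted, 0.0135 m / 0.5 = 0.027, 0.011 m / 0.5 = 0.022.

Call:
{"method": "move_tool", "body": {"deltas": [[[0, 0, 0, 0, 0, 0.008, 0.1], [0, 0, 0, 0, 0, 0.016, 0.1], [0, 0, 0, 0, 0, 0.022, 0.1], [0, 0, 0, 0, 0, 0.027, 0.1], [0, 0, 0, 0, 0, 0.027, 0.1]]]}}

```text
time: 7.8
tool_pos: [0.4979, -0.0516, 0.0139]
ee_rot: [-3.111, 0.436, 0.001]
force: [-0.6, -0.9, -0.9]
grip_width: 0.146
gripper_force: 30.0
```

```bash
python3 go.py 0.4972 -0.051 0.0145 -0.278
```

```text
t 7.8 shift [-0.0008 -0.0004 -0.0006] rot [-0.      0.0003 -0.0002] F [-0.6 -0.9 -0.9]
```

Converted, 0.006 m / 0.5 = 0.012, 0.004 m / 0.5 = 0.008.

Call:
{"method": "move_tool", "body": {"deltas": [[[0, 0, 0, 0.004, 0, 0, 0.1], [0, 0, 0, 0.008, 0, 0, 0.1], [0, 0, 0, 0.012, 0, 0, 0.1], [0, 0, 0, 0.012, 0, 0, 0.1]]]}}

```text
time: 8.2
tool_pos: [0.5039, -0.0533, 0.0141]
ee_rot: [-3.111, 0.436, 0.0]
force: [-0.2, 0.1, -0.7]
grip_width: 0.143
gripper_force: 30.0
```

Call:
{"method": "move_tool", "body": {"deltas": [[[0, 0, 0, 0.002, 0, 0, 0.1], [0, 0, 0, 0.004, 0, 0, 0.1], [0, 0, 0, 0.004, 0, 0, 0.1]]]}}

```text
time: 8.5
tool_pos: [0.504, -0.0533, 0.0137]
ee_rot: [-3.111, 0.435, 0.007]
force: [-6.9, 2.1, 3.5]
grip_width: 0.146
gripper_force: 30.0
```

Call:
{"method": "move_tool", "body": {"deltas": [[[0, 0, 0, 0.002, 0, 0, 0.1], [0, 0, 0, 0.004, 0, 0, 0.1], [0, 0, 0, 0.004, 0, 0, 0.1]]]}}

```text
time: 8.8
tool_pos: [0.5041, -0.0533, 0.0136]
ee_rot: [-3.11, 0.434, 0.014]
force: [-11.7, 1.8, 11.5]
grip_width: 0.147
gripper_force: 30.0
```

Converted, -0.0025 m / 0.5 = -0.005, -0.002 m / 0.5 = -0.004.

Call:
{"method": "move_tool", "body": {"deltas": [[[0, 0, 0, -0.004, 0, -0.001, 0.1], [0, 0, 0, -0.005, 0, -0.001, 0.1], [0, 0, 0, -0.005, 0, -0.001, 0.1]]]}}

```text
time: 9.1
tool_pos: [0.504, -0.0532, 0.014]
ee_rot: [-3.111, 0.435, 0.004]
force: [-4.5, 2.0, -0.1]
grip_width: 0.142
gripper_force: 30.0
```

Call:
{"method": "move_tool", "body": {"deltas": [[[0, 0, 0, 0, 0, 0, 0.2], [0, 0, 0, 0, 0, 0, 0.3], [0, 0, 0, 0, 0, 0, 0.3], [0, 0, 0, 0, 0, 0, 0.3]]]}}

```text
time: 9.5
tool_pos: [0.506, -0.054, 0.0151]
ee_rot: [3.111, -0.436, 0.003]
force: [0.1, -0.7, -0.0]
grip_width: 0.298
gripper_force: 0.0
```

Call:
{"method": "move_tool", "body": {"deltas": [[[0, 0, 0, 0, 0, -0.04, 0.3], [0, 0, 0, 0, 0, -0.12, 0.3], [0, 0, 0, 0, 0, -0.2, 0.3], [0, 0, 0, -0.08, 0, -0.24, 0.3], [0, 0, 0, -0.16, 0.04, -0.26, 0.3], [0, 0, 0, -0.24, 0.08, -0.26, 0.3], [0, 0, 0, -0.3, 0.12, -0.26, 0.1], [0, 0, 0, -0.3, 0.16, -0.26, 0], [0, 0, 0, -0.3, 0.2, -0.26, 0], [0, 0, 0, -0.3, 0.2, -0.26, 0]]]}}

```text
time: 10.5
tool_pos: [0.3334, -0.1103, 0.1452]
ee_rot: [3.109, -0.44, 0.003]
force: [-0.3, 0.2, 0.1]
grip_width: 0.006
gripper_force: 0.0
```

Run:
```python
from workcell import eyes
import cv2, numpy as np
a=eyes.capture("top")[175:305,330:460,::-1]; b=eyes.capture("scene")[180:310,230:360,::-1]
cv2.imwrite("pics/h2.png",cv2.resize(np.hstack([a,b]),(800,400),interpolation=cv2.INTER_CUBIC))
```

```text
(no output)
```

View pics/h2.png

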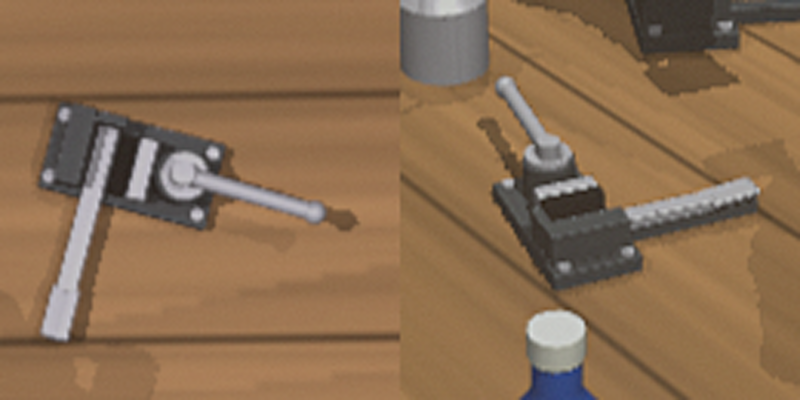

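The lever lies flat in the channel with its tail against the stop, and the handle still points open, with its ball at (317,212) in the left crop. Next is the handle. I'll push it with the shut fingers from its clockwise side, keeping the gripper's long axis along the push to stay clear of the pump can.

Run:
```python
from fit import *
from go import delta
c=CAL["top"];o=-c["R"].T@c["t"]
d=c["R"].T@np.linalg.solve(c["camera_matrix"],[493,258,1]);print("can near",o+d*(.09-o[2])/d[2])
m=pick("vise","top",(387,246));V=np.load("pose.npz")["V"]
print(None if m is None else fit(lambda v:vise(v[4]),[*V],{"top":np.maximum(m,0)},[.003,.003,.001,.03,.1])[0].round(4)) if 0 else None
delta([.4769,-.1798,.145],1.279)
```

```text
can near [ 0.47578371 -0.32028422  0.09      ]
t 10.65 shift [ 0.1573  0.0295 -0.0003] rot [-1.0000e-04 -5.0000e-04 -1.5573e+00] F [ 0.3  1.1 -0.2]
```

Converted, 0.157 m / 0.5 = 0.314, 0.15 m / 0.5 = 0.3, -1.4 rad / 2.0944 = -0.6685.

Call:
{"method": "move_tool", "body": {"deltas": [[[0, 0, -0.0668, 0.04, 0.006, 0, 0], [0, 0, -0.1337, 0.08, 0.012, 0, 0], [0, 0, -0.2005, 0.12, 0.018, 0, 0], [0, 0, -0.2674, 0.16, 0.024, 0, 0], [0, 0, -0.3342, 0.2, 0.03, 0, 0], [0, 0, -0.4011, 0.24, 0.036, 0, 0], [0, 0, -0.4679, 0.26, 0.042, 0, 0], [0, 0, -0.5348, 0.28, 0.048, 0, 0], [0, 0, -0.6016, 0.3, 0.054, 0, 0], [0, 0, -0.6685, 0.314, 0.058, 0, 0]]]}}

```text
time: 11.65
tool_pos: [0.4775, -0.1787, 0.1442]
ee_rot: [-2.653, -1.681, -0.0]
force: [-0.2, -0.4, 0.3]
grip_width: 0.004
gripper_force: 0.0
```

Call:
{"method": "move_tool", "body": {"deltas": [[[0, 0, -0.0477, 0, 0, 0, 0], [0, 0, -0.075, 0, 0, 0.04, 0], [0, 0, -0.075, 0, 0, 0.1, 0], [0, 0, -0.075, 0, 0, 0.14, 0], [0, 0, -0.075, 0, 0, 0.14, 0], [0, 0, -0.075, 0, 0, 0.14, 0]]]}}

```text
time: 12.25
tool_pos: [0.4768, -0.1788, 0.0747]
ee_rot: [-2.519, -1.876, 0.0]
force: [0.1, -1.0, 0.1]
grip_width: 0.008
gripper_force: 0.0
```

```bash
python3 go.py .4769 -.1798 .034 1.279
```

```text
t 12.25 shift [-0.0009  0.0003  0.0407] rot [-0.0005 -0.0004  0.001 ] F [ 0.1 -1.   0.1]
```

Down to z 0.034, then slowly forward along tool +y to find contact.

Converted, 0.0405 m / 0.5 = 0.081, 0.04 m / 0.5 = 0.08.

Call:
{"method": "move_tool", "body": {"deltas": [[[0, 0, 0, 0, 0, 0.03, 0], [0, 0, 0, 0, 0, 0.06, 0], [0, 0, 0, 0, 0, 0.08, 0], [0, 0, 0, 0, 0, 0.081, 0], [0, 0, 0, 0, 0, 0.081, 0]]]}}

```text
time: 12.75
tool_pos: [0.4771, -0.1798, 0.0349]
ee_rot: [2.52, 1.874, 0.001]
force: [-1.1, -0.1, -0.8]
grip_width: 0.002
gripper_force: 0.0
```

Call:
{"method": "move_tool", "body": {"deltas": [[[0, 0, 0, 0, 0.006, 0, 0], [0, 0, 0, 0, 0.012, 0, 0], [0, 0, 0, 0, 0.018, 0, 0], [0, 0, 0, 0, 0.022, 0, 0], [0, 0, 0, 0, 0.022, 0, 0]]]}}

```text
time: 13.25
tool_pos: [0.4874, -0.183, 0.0343]
ee_rot: [2.521, 1.875, 0.0]
force: [-0.0, 0.4, 0.4]
grip_width: 0.001
gripper_force: 0.0
```

Call:
{"method": "move_tool", "body": {"deltas": [[[0, 0, 0, 0, 0.004, 0, 0], [0, 0, 0, 0, 0.008, 0, 0], [0, 0, 0, 0, 0.008, 0, 0]]]}}

```text
time: 13.55
tool_pos: [0.4911, -0.1841, 0.0341]
ee_rot: [2.521, 1.874, 0.0]
force: [-0.1, -0.6, 0.4]
grip_width: 0.006
gripper_force: 0.0
```

```bash
python3 go.py .4769 -.1798 .034 1.279
```

```text
t 13.55 shift [ 0.     -0.0148  0.0001] rot [ 0.0002  0.0001 -0.0002] F [-0.1 -0.6  0.4]
```

Converted, 0.003 m / 0.5 = 0.006, 0.002 m / 0.5 = 0.004.

Call:
{"method": "move_tool", "body": {"deltas": [[[0, 0, 0, 0, 0.004, 0, 0], [0, 0, 0, 0, 0.006, 0, 0], [0, 0, 0, 0, 0.006, 0, 0]]]}}

```text
time: 13.85
tool_pos: [0.4938, -0.1849, 0.0341]
ee_rot: [2.521, 1.875, 0.0]
force: [-0.2, 0.5, 0.0]
grip_width: 0.004
gripper_force: 0.0
```

Call:
{"method": "move_tool", "body": {"deltas": [[[0, 0, 0, 0, 0.004, 0, 0], [0, 0, 0, 0, 0.006, 0, 0], [0, 0, 0, 0, 0.006, 0, 0]]]}}

```text
time: 14.15
tool_pos: [0.4961, -0.1855, 0.0339]
ee_rot: [-2.52, -1.874, 0.001]
force: [-2.3, 0.2, 1.3]
grip_width: 0.005
gripper_force: 1.3
```

```bash
python3 go.py .4769 -.1798 .034 1.279
```

```text
t 14.15 shift [-0.   -0.02 -0.  ] rot [-0.0015 -0.0001 -0.    ] F [-2.3  0.2  1.3]
```

Contact came at +20 mm, so the pin sits at about (75, 19) mm in the tool frame. I'll swing about the pin in 0.05 rad rows.

Converted, 0.0192 m / 0.5 = 0.0384, 0.0114 m / 0.5 = 0.0228, -0.25 rad / 2.0944 = -0.1194.

Call:
{"method": "move_tool", "body": {"deltas": [[[0, 0, -0.0239, -0.0018, 0.0076, 0, 0], [0, 0, -0.0477, -0.003, 0.0152, 0, 0], [0, 0, -0.0716, -0.004, 0.0228, 0, 0], [0, 0, -0.0955, -0.0046, 0.0306, 0, 0], [0, 0, -0.1194, -0.0048, 0.0384, 0, 0]]]}}

```text
time: 14.65
tool_pos: [0.5108, -0.1933, 0.0334]
ee_rot: [-2.26, -2.173, 0.008]
force: [-13.0, -1.2, 7.8]
grip_width: 0.001
gripper_force: 7.2
```

Call:
{"method": "move_tool", "body": {"deltas": [[[0, 0, -0.0239, -0.0018, 0.0076, 0, 0], [0, 0, -0.0477, -0.003, 0.0152, 0, 0], [0, 0, -0.0716, -0.004, 0.0228, 0, 0], [0, 0, -0.0955, -0.0046, 0.0306, 0, 0], [0, 0, -0.0955, -0.0046, 0.0306, 0, 0]]]}}

```text
time: 15.15
tool_pos: [0.5264, -0.1969, 0.0335]
ee_rot: [-2.033, -2.387, 0.007]
force: [-11.0, -2.5, 7.5]
grip_width: 0.007
gripper_force: 6.1
```

Converted, 0.0153 m / 0.5 = 0.0306, 0.0114 m / 0.5 = 0.0228, -0.2 rad / 2.0944 = -0.0955.

Call:
{"method": "move_tool", "body": {"deltas": [[[0, 0, -0.0239, -0.0018, 0.0076, 0.004, 0], [0, 0, -0.0477, -0.003, 0.0152, 0.008, 0], [0, 0, -0.0716, -0.004, 0.0228, 0.012, 0], [0, 0, -0.0955, -0.0046, 0.0306, 0.012, 0], [0, 0, -0.0955, -0.0046, 0.0306, 0.012, 0]]]}}

```text
time: 15.65
tool_pos: [0.5429, -0.197, 0.0282]
ee_rot: [-1.786, -2.58, 0.005]
force: [-9.7, -2.0, 6.9]
grip_width: 0.005
gripper_force: 4.9
```

Call:
{"method": "move_tool", "body": {"deltas": [[[0, 0, -0.0239, -0.0018, 0.0076, 0, 0], [0, 0, -0.0477, -0.003, 0.0152, 0, 0], [0, 0, -0.0716, -0.004, 0.0228, 0, 0], [0, 0, -0.0955, -0.0046, 0.0306, 0, 0], [0, 0, -0.0955, -0.0046, 0.0306, 0, 0]]]}}

```text
time: 16.15
tool_pos: [0.5596, -0.1936, 0.0283]
ee_rot: [-1.522, -2.747, 0.002]
force: [-2.7, -0.5, 2.1]
grip_width: 0.004
gripper_force: 1.6
```

```bash
python3 go.py .5 -.2 .03 1.279
```

```text
t 16.15 shift [ 0.0261 -0.0539 -0.0016] rot [-1.600e-03  3.000e-04  8.509e-01] F [-2.7 -0.5  2.1]
```

Converted, 0.0153 m / 0.5 = 0.0306, 0.0114 m / 0.5 = 0.0228, -0.2 rad / 2.0944 = -0.0955.

Call:
{"method": "move_tool", "body": {"deltas": [[[0, 0, -0.0239, -0.0018, 0.0076, 0, 0], [0, 0, -0.0477, -0.003, 0.0152, 0, 0], [0, 0, -0.0716, -0.004, 0.0228, 0, 0], [0, 0, -0.0955, -0.0046, 0.0306, 0, 0], [0, 0, -0.0955, -0.0046, 0.0306, 0, 0]]]}}

```text
time: 16.65
tool_pos: [0.5748, -0.1869, 0.0282]
ee_rot: [1.241, 2.885, 0.0]
force: [0.7, -0.1, -0.4]
grip_width: 0.003
gripper_force: 0.0
```

Run:
```python
from workcell import eyes
import cv2, numpy as np
a=eyes.capture("top")[155:285,330:460,::-1]; b=eyes.capture("scene")[160:310,210:360,::-1]
cv2.imwrite("pics/h3.png",np.hstack([cv2.resize(i,(400,400),interpolation=cv2.INTER_CUBIC) for i in(a,b)]))
```

```text
(no output)
```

View pics/h3.png

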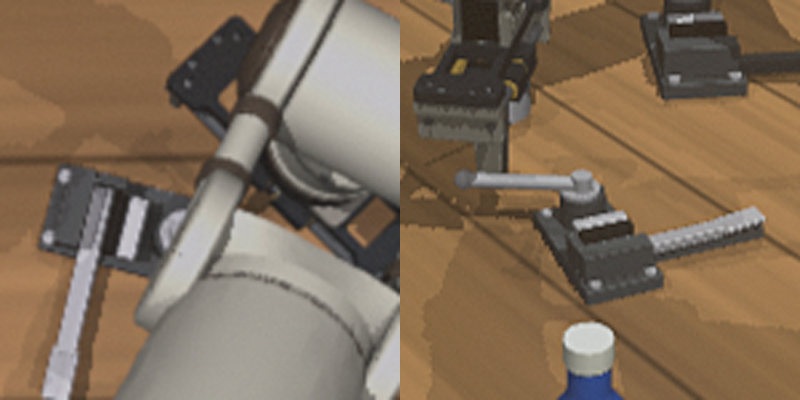

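The handle has left the fingers and moved on ahead. In the right crop its pin is at (583,182) and its ball at (465,180). I'll work out its angle from those.

Run:
```python
from fit import *
V=np.load("pose.npz")["V"]
for z in (0,.0042):
  for a in np.arange(1.2,2.0,.1):
    d=np.array([np.cos(a-1.75),np.sin(a-1.75)]); P=np.array([[.015,-.055,.046],[.015+.1*d[0],-.055+.1*d[1],.046]])
    print(z,round(a,2),project(place(P,V[0],V[1],z,V[3]),"scene").round(1).tolist())
```

```text
0 1.2 [[278.5, 229.7], [231.5, 225.5]]
0 1.3 [[278.5, 229.7], [230.4, 228.0]]
0 1.4 [[278.5, 229.7], [229.9, 230.6]]
0 1.5 [[278.5, 229.7], [229.8, 233.1]]
0 1.6 [[278.5, 229.7], [230.2, 235.7]]
0 1.7 [[278.5, 229.7], [231.2, 238.3]]
0 1.8 [[278.5, 229.7], [232.6, 240.8]]
0 1.9 [[278.5, 229.7], [234.5, 243.2]]
0.0042 1.2 [[278.4, 228.0], [231.3, 223.8]]
0.0042 1.3 [[278.4, 228.0], [230.3, 226.3]]
0.0042 1.4 [[278.4, 228.0], [229.8, 228.8]]
0.0042 1.5 [[278.4, 228.0], [229.7, 231.4]]
0.0042 1.6 [[278.4, 228.0], [230.1, 234.0]]
0.0042 1.7 [[278.4, 228.0], [231.0, 236.5]]
0.0042 1.8 [[278.4, 228.0], [232.5, 239.0]]
0.0042 1.9 [[278.4, 228.0], [234.4, 241.4]]
```

The rows are not in the units I measure in: shifts go in shares of 0.5 m and turns go in shares of 120 degrees. I convert before sending: 0.0153 m / 0.5 = 0.0306, 0.0114 m / 0.5 = 0.0228, -0.15 rad / 2.0944 = -0.0716.

Call:
{"method": "move_tool", "body": {"deltas": [[[0, 0, -0.0239, -0.0018, 0.0076, 0, 0], [0, 0, -0.0477, -0.003, 0.0152, 0, 0], [0, 0, -0.0716, -0.004, 0.0228, 0, 0], [0, 0, -0.0955, -0.0046, 0.0306, 0, 0], [0, 0, -0.0955, -0.0046, 0.0306, 0, 0]]]}}

```text
time: 17.25
tool_pos: [0.5872, -0.1778, 0.0281]
ee_rot: [0.948, 2.995, 0.0]
force: [0.1, 0.8, 0.4]
grip_width: 0.005
gripper_force: 0.0
```

Call:
{"method": "move_tool", "body": {"deltas": [[[0, 0, -0.0239, -0.0018, 0.0076, 0, 0], [0, 0, -0.0477, -0.003, 0.0152, 0, 0], [0, 0, -0.0716, -0.004, 0.0228, 0, 0], [0, 0, -0.0955, -0.0046, 0.0306, 0, 0], [0, 0, -0.0955, -0.0046, 0.0306, 0, 0]]]}}

```text
time: 17.75
tool_pos: [0.5977, -0.1667, 0.0281]
ee_rot: [0.646, 3.074, 0.0]
force: [-0.0, -0.5, -0.6]
grip_width: 0.006
gripper_force: 0.0
```

Run:
```python
from workcell import eyes
import cv2, numpy as np
b=eyes.capture("scene")[190:270,210:310,::-1]
cv2.imwrite("pics/h4.png",cv2.resize(b,(750,600),interpolation=cv2.INTER_CUBIC))
```

```text
(no output)
```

View pics/h4.png

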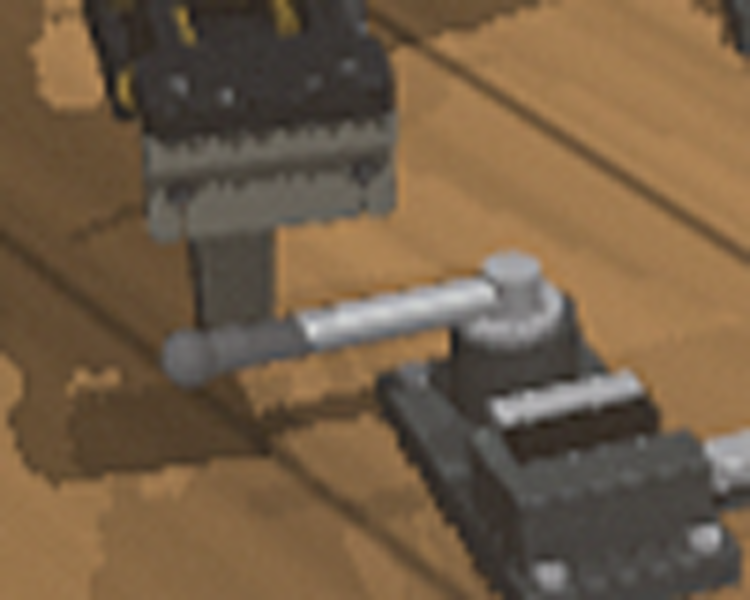

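The handle has swung most of the way. The pin is at about (510,285) and the ball at (190,358) in the crop, which puts it about 0.1 rad short of home. I'll creep up to it.

Converted, 0.0076 m / 0.5 = 0.0152, -0.0015 m / 0.5 = -0.003, -0.1 rad / 2.0944 = -0.0477.

Call:
{"method": "move_tool", "body": {"deltas": [[[0, 0, -0.0191, -0.0014, 0.006, 0, 0], [0, 0, -0.0382, -0.0026, 0.012, 0, 0], [0, 0, -0.0477, -0.003, 0.0152, 0, 0], [0, 0, -0.0477, -0.003, 0.0152, 0, 0]]]}}

```text
time: 18.2
tool_pos: [0.602, -0.1606, 0.0281]
ee_rot: [0.491, 3.103, 0.0]
force: [-0.3, -0.1, -1.0]
grip_width: 0.007
gripper_force: 0.0
```

Call:
{"method": "move_tool", "body": {"deltas": [[[0, 0, -0.0095, -0.0008, 0.003, 0, 0], [0, 0, -0.0191, -0.0014, 0.006, 0, 0], [0, 0, -0.0286, -0.002, 0.0092, 0, 0], [0, 0, -0.0286, -0.002, 0.0092, 0, 0]]]}}

```text
time: 18.6
tool_pos: [0.6044, -0.1565, 0.0281]
ee_rot: [-0.395, -3.117, 0.0]
force: [-1.1, -0.9, 1.3]
grip_width: 0.006
gripper_force: 0.5
```

Call:
{"method": "move_tool", "body": {"deltas": [[[0, 0, -0.0095, -0.0008, 0.003, 0, 0], [0, 0, -0.0191, -0.0014, 0.006, 0, 0], [0, 0, -0.0191, -0.0014, 0.006, 0, 0]]]}}

```text
time: 18.9
tool_pos: [0.6058, -0.1538, 0.0281]
ee_rot: [-0.332, -3.124, 0.0]
force: [-0.7, -2.4, -0.6]
grip_width: 0.003
gripper_force: 1.2
```

Converted, 0.003 m / 0.5 = 0.006, 0.0015 m / 0.5 = 0.003, -0.02 rad / 2.0944 = -0.0095.

Call:
{"method": "move_tool", "body": {"deltas": [[[0, 0, -0.0095, -0.0008, 0.003, 0, 0], [0, 0, -0.0191, -0.0014, 0.006, 0, 0], [0, 0, -0.0191, -0.0014, 0.006, 0, 0]]]}}

```text
time: 19.2
tool_pos: [0.6072, -0.151, 0.0281]
ee_rot: [-0.27, -3.13, 0.0]
force: [-2.2, -3.4, -0.1]
grip_width: 0.008
gripper_force: 1.8
```

Call:
{"method": "move_tool", "body": {"deltas": [[[0, 0, -0.0095, -0.0008, 0.003, 0, 0], [0, 0, -0.0191, -0.0014, 0.006, 0, 0], [0, 0, -0.0191, -0.0014, 0.006, 0, 0]]]}}

```text
time: 19.5
tool_pos: [0.608, -0.1502, 0.0282]
ee_rot: [-0.206, -3.134, 0.006]
force: [-3.6, -10.3, -0.3]
grip_width: 0.01
gripper_force: 5.3
```

The handle is on the stop at 11 N. I'll press to about 15 N and hold.

Converted, 0.0015 m / 0.5 = 0.003, 0.0008 m / 0.5 = 0.0016.

Call:
{"method": "move_tool", "body": {"deltas": [[[0, 0, 0, 0, 0.0016, 0, 0], [0, 0, 0, 0, 0.003, 0, 0], [0, 0, 0, 0, 0.003, 0, 0]]]}}

```text
time: 19.8
tool_pos: [0.608, -0.1499, 0.0283]
ee_rot: [-0.207, -3.134, 0.008]
force: [-4.2, -13.9, -0.3]
grip_width: 0.005
gripper_force: 7.0
```

Call:
{"method": "move_tool", "body": {"deltas": [[[0, 0, 0, 0, 0.0004, 0, 0], [0, 0, 0, 0, 0.0004, 0, 0], [0, 0, 0, 0, 0.0004, 0, 0], [0, 0, 0, 0, 0.0004, 0, 0], [0, 0, 0, 0, 0.0004, 0, 0], [0, 0, 0, 0, 0.0004, 0, 0]]]}}

```text
time: 20.4
tool_pos: [0.608, -0.1499, 0.0283]
ee_rot: [-0.207, -3.134, 0.009]
force: [-4.2, -13.5, -2.1]
grip_width: -0.0
gripper_force: 7.2
```

Converted, -0.17 m / 0.5 = -0.34, -0.14 m / 0.5 = -0.28.

Call:
{"method": "move_tool", "body": {"deltas": [[[0, 0, 0, 0, -0.004, 0, 0], [0, 0, 0, 0, -0.012, 0, 0], [0, 0, 0, 0, -0.03, 0, 0], [0, 0, 0, 0, -0.06, 0, 0], [0, 0, 0, 0, -0.06, -0.06, 0], [0, 0, 0, 0, -0.06, -0.14, 0], [0, 0, 0, 0, -0.1, -0.22, 0], [0, 0, 0, 0.06, -0.18, -0.28, 0], [0, 0, 0, 0.1, -0.26, -0.28, 0], [0, 0, 0, 0.16, -0.34, -0.28, 0]]]}}

```text
time: 21.4
tool_pos: [0.5082, -0.3056, 0.1705]
ee_rot: [0.207, 3.131, -0.004]
force: [-0.4, 0.2, -0.1]
grip_width: 0.008
gripper_force: 0.0
```

Call:
{"method": "move_tool", "body": {"deltas": [[[0, 0, 0, 0.08, -0.06, 0, 0], [0, 0, 0, 0.16, -0.12, 0, 0], [0, 0, 0, 0.24, -0.18, 0, 0], [0, 0, 0, 0.28, -0.22, 0, 0], [0, 0, 0, 0.28, -0.22, 0, 0]]]}}

```text
time: 21.9
tool_pos: [0.3521, -0.3959, 0.1685]
ee_rot: [0.216, 3.134, -0.001]
force: [0.1, 0.4, -0.4]
grip_width: 0.003
gripper_force: 0.0
```

Run:
```python
from fit import *
im={c:eyes.capture(c)[:,:,::-1].copy() for c in("top","scene")}
V=np.load("pose.npz")["V"]
x,y=place(np.array([[.037-.075,.004,0]]),*V[:4])[0,:2]
for c in im:
    overlay([*lever()],[x,y,.012,V[3]],c,im[c],(0,255,0))
    overlay(vise(1.896)[-2:],V[:4],c,im[c],(0,255,255))
a=im["top"][175:305,330:460];b=im["scene"][180:310,220:350]
cv2.imwrite("pics/h5.png",cv2.resize(np.hstack([a,b]),(800,400),interpolation=cv2.INTER_CUBIC))
```

```text
(no output)
```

View pics/h5.png

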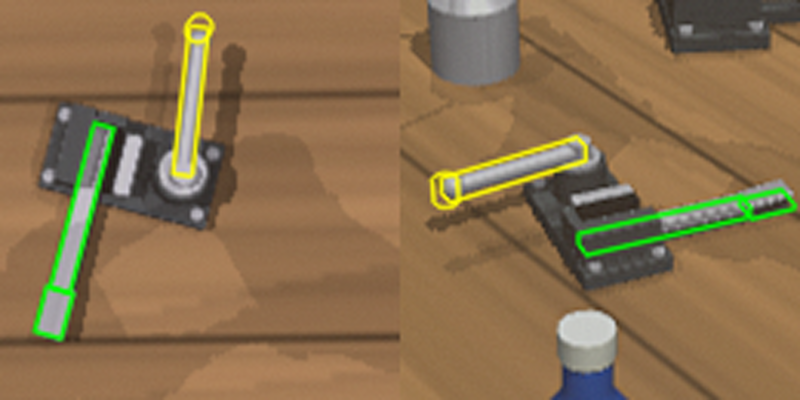

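The overlay agrees in both views: the handle lies at home, and the lever is straight against the fixed jaw with its tail at the stop, at (103,127) in the left crop. Handing in.

```bash
python3 -c "
from workcell import order
print(order.job_done())"
```

```text
the job is handed in; nothing more can be done
None
```

I handed the job in at about 22 s: the tyre lever is clamped in the small vise with its tail at the stop, the cam handle was pressed home at about 14.5 N for over half a second, and the arm is clear. No verdict was returned.

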